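# Find and release the latched channel key

### The job

The red flag on the four-key switch box shows that one channel was left on before the mobile lab is shut down. Tap all four blue keys lightly with a fingertip, one after the other from left to right, to feel which one is latched down, then press that key until it releases and let it come up, so that the flag drops; take care not to click any other key down. Only touch the keys, never force them, and leave the things round the box where they are.

Things in the scene. Friction and masses are not known exactly. Their poses are not given: they have to be found in the camera images.
- key_box: Four-key channel switch box, fixed to the bench: grey case 100 x 240 mm, 50 mm high, with a white cover. Origin under its centre on the table top; x points across the row to the far side (the edge with the paper strips and the flag), y along the row to the left, z up. Four identical blue keys stand in one row along y, 46 mm apart.
- key_1: Key 1, the leftmost seen from the robot. This frame is fixed to the box and does not move with the key: its origin is the centre of the key's top face when the key is UP, 64 mm above the table; axes as the box's. All keys: flat top 26 x 26 mm, 14 mm proud of the cover when up, sprung upward, travel straight down at most 6 mm.
- key_2: Key 2, the second from the left seen from the robot. Frame as for key 1. How an up key feels: it starts to give at about 2 N and sinks about 1.2 mm per further newton. About 4 mm down (6 N) it latches: it then stays 3 mm down and cannot be got up again in this run, so tap with less than 4 N.
- key_3: Key 3, the third from the left seen from the robot. Frame as for key 1. How the latched key feels: its top is 3 mm lower than that of an up key, and it is firm below about 4.5 N. Pressed 1 to 2 mm farther down (6 to 7 N) for a moment it is released and follows the finger up; the bottom stop is met at 8 N. Which of the four is latched differs from run to run.
- key_4: Key 4, the rightmost seen from the robot. Frame as for key 1.
- flag (a joint): Turning angle of the red flag in the black bezel at the right-hand end of the box: 0 rad with the flag sunk when all four keys are up, about 0.22 rad with the flag standing about 8 mm out while any key is latched down, more while a key is held deeper.
- vial_black: Loose vial with a black cap, 25 mm across, 48 mm high, standing behind the box; origin under its centre.
- vial_red: Loose vial with a red cap, 25 mm across, 48 mm high, standing behind the box; origin under its centre.
- beaker: Loose glass beaker, 67 x 73 mm, 90 mm high, standing to the left of the box; origin under its centre.
- timer: Loose bench timer, 58 x 66 x 19 mm, lying to the left of the box; origin under its centre.
- marker: Loose black-and-white marker pen, 135 mm long, 17 mm thick, lying to the right of the box; origin under its centre.

How it is judged:
On the way, in this order (a step that is already met when the one before it is completed fails the run):
1. key 1, the leftmost, is tapped (contact force between the fingers and key_1 above 0.4 N), for 0.04 s.
2. key 2, the second from the left, is tapped (contact force between the fingers and key_2 above 0.4 N), for 0.04 s.
3. key 3, the third from the left, is tapped (contact force between the fingers and key_3 above 0.4 N), for 0.04 s.
4. key 4, the rightmost, is tapped (contact force between the fingers and key_4 above 0.4 N), for 0.04 s.
5. the latched key is released and the flag drops: all four keys are up (value of joint flag below 0.06 rad), for 0.1 s.
At the end, for the whole second after the job is handed in: The flag is down (below 0.06 rad), which means that all four keys are up to within about 1.5 mm, and the vials, beaker, timer and marker pen stand or lie within 20 mm of where they were (value of joint flag below 0.06 rad and distance of each of vial_black, vial_red, beaker, timer, marker from where it was at the start of the episode below 0.02 m); the robot touches nothing.
It fails at once if the switch box or a key is pushed with more than 25 N (contact force between any of the arm, the fingers and key_box above 25 N).
It fails at once if a vial, the beaker, the timer or the marker pen is lifted, tipped or pushed away (moved more than 20 mm) (distance of any of vial_black, vial_red, beaker, timer, marker from where it was at the start of the episode above 0.02 m).
It also fails if it takes over 48 s, if anything falls off the work surface, if the arm or the gripper's body presses on something with over 40 N, if the wrist force passes 120 N, or if a joint passes its speed limit or range.

### The arm

A 7-joint arm with a two-finger parallel gripper is mounted at the origin on a cart in front of the work surface, level with it; the furniture and walls round the work are solid. World frame = base frame: x ahead of the robot, y to its left, z up, the work surface at z = 0. Lengths are in m, angles in rad, forces in N, time in s.
With the tool pointing down it reaches from about 0.425 to 1.025 m from the base axis. Payload 9.4 kg.
Tool frame: the origin (TCP) lies midway between the tips of the shut fingers; the grasp point (between the pads) lies 19 mm behind it; z points along the fingers, x is the direction in which the jaws open and shut, and the axes are right-handed (so a half turn about z gives the same grasp; the last joint's range is limited). The gripper opens to 85 mm and grips with 20 to 120 N. Pads are 22 mm wide; open, the fingers measure 114 mm over their backs; the gripper's body (76 mm by 85 mm) begins 54 mm behind the grasp point. The pads swing forward as they close: fully open they stand 13 mm farther back than shut.
Start: joints at [-1.306, 0.599, -0.003, 1.599, 0.002, 0.943, -0.08], TCP at [0.243, 0.683, 0.231] pointing down, gripper open.
Joint ranges: [-2.57, 2.57], [-0.35, 1.97], [-1.29, 1.29], [0.11, 2.56], [-1.05, 4.19], [0.11, 1.86], [-2.63, 2.63]. Speed limits (rad/s): [2.22, 2.22, 3.01, 3.01, 3.14, 3.14, 3.14].

### API

Orientations are given as a unit quaternion [x, y, z, w].
In Python, from plant import move_pose, servo_line, move_joints, ungrasp, gripper_close, pause, ik, read_state, get_image, PlanningError, job_done gives the robot as it stands. The module is installed in compiled form; this text tells all that it offers. Calls block until the motion is done:
- move_pose(position, orientation): joint-space move of the TCP to a pose.
- servo_line(position, rotation=None, vel=0.15): straight line of the TCP; rotation=None keeps the orientation; vel is the mean speed in m/s.
- move_joints(angles): joint-space move.
- ungrasp() and gripper_close(f_grip=None): open the fingers fully, or close them until they stop; f_grip is the grip in N (None keeps the last).
- pause(seconds).
- ik(position, orientation): joint angles nearest the present ones, or None.
- read_state(): the state.
- get_image(name): name is "side" or "top"; returns a dict with "image" (400x640x3 uint8, blue, green, red), "range_z" (400x640 float32, m along the optical axis (not along the pixel's ray), 0 where there is no reading), "camera_matrix" (3x3 intrinsics, pixels), "origin" and "attitude" of the camera in the world. Camera axes: x right, y down, z forward; pixel columns grow to the right and rows downward; lengths in m; the calibration is good to about 2 mm. A picture is of the moment at which its call begins.
A pose or a line that the arm cannot do raises PlanningError and nothing moves.
- job_done(): hands the job in, once; it reports no verdict.
The state is a dict: "t": time; "joint_pos": joint angles; "joint_vel": joint speeds; "joint_efforts": joint torques, N m; "ee_pos": TCP position; "tcp_rot": TCP orientation; "force": force on the tool from outside, world axes, zero at the start; "wrist_torque": the same for the moment, N m; "width": finger opening in m.
Only numpy, scipy, OpenCV 4.12 (cv2) and the standard library are available. Lean on these libraries where they do the work, as an engineer would, in place of code of your own. Each camera call takes 0.05 s, during which the arm holds its last target. There are 200 camera calls.

## Working session

There is one attempt and no reset: what is moved stays moved. The work goes in short steps, each a Python script; the robot and the scene stay as the last script left them, time stands still between calls to the robot, and variables do not carry over. Pictures are saved under pics/ and viewed, about 8 in all and at most 12, crops included, and the job is handed in when it is done.

```bash
mkdir -p pics; python3 - <<'E'
from plant import *
import cv2,numpy as np
for n in("top","side"):
    d=get_image(n); cv2.imwrite(f"pics/{n}0.png",d["image"]); np.savez(f"pics/{n}0.npz",**d)
    print(n,d["camera_matrix"],d["origin"],d["attitude"])
s=read_state(); print(s)
E
```

```text
top [[419.80571431   0.         317.52183833]
 [  0.         419.80571431 201.67638222]
 [  0.           0.           1.        ]] [0.41547699 0.04318143 1.23858286] [ 0.7067537  -0.70601998  0.03316519 -0.030579  ]
side [[515.46730842   0.         316.40111095]
 [  0.         515.46730842 197.47258568]
 [  0.           0.           1.        ]] [ 0.27878657 -1.091397    1.13686997] [ 0.9086841  -0.08534066  0.04860828 -0.40576768]
{'t': 0.1, 'joint_pos': array([-1.30571129,  0.60006606, -0.00251634,  1.60006397,  0.00177255,
        0.94288317, -0.07981303]), 'joint_vel': array([-4.11486690e-04, -3.04215077e-04, -4.32475101e-04, -1.77682914e-03,
        2.07619785e-03, -6.01017808e-04, -3.62042836e-05]), 'joint_efforts': array([ 5.63233814e-03, -7.77989459e+01,  1.57042578e+00, -2.58626783e+01,
        1.26945198e-02,  5.50923331e-03,  4.15040972e-05]), 'ee_pos': array([0.24287676, 0.68265665, 0.23048353]), 'tcp_rot': array([ 8.17056339e-01,  5.76557401e-01, -5.41143761e-04,  4.58379182e-04]), 'force': array([ 0.11433824,  0.45926481, -0.36532728]), 'wrist_torque': array([ 0.02700045,  0.00157639, -0.01213819]), 'width': 0.08559688115935613}
```

View pics/top0.png

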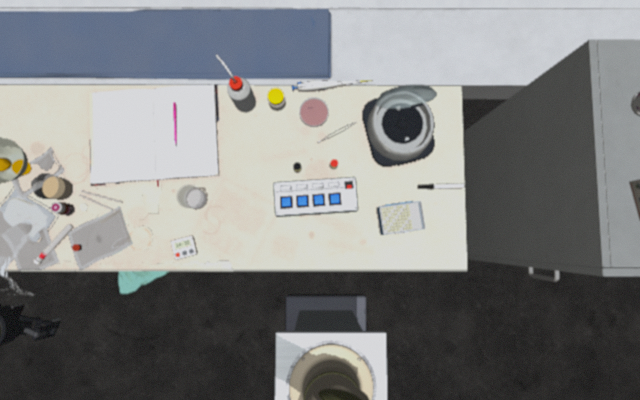

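View pics/side0.png

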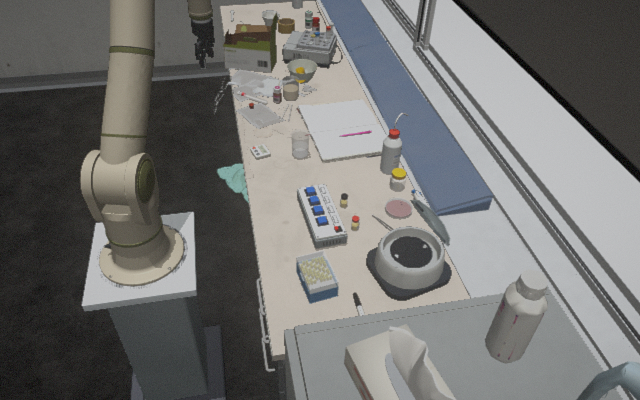

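The top view shows the box at about (315,196), with blue keys at (286..336, 201) and the flag at (349,184). The side view shows the same keys at about (310-323, 191-221). Next I'll segment the blue keys in both views.

```bash
cat > seg.py <<'E'
import cv2,numpy as np
from scipy.spatial.transform import Rotation as R
def pts(d,uv,z):
    K=d["camera_matrix"]; uv=np.atleast_2d(uv)
    c=np.c_[(uv[:,0]-K[0,2])/K[0,0],(uv[:,1]-K[1,2])/K[1,1],np.ones(len(uv))]*np.reshape(z,(-1,1))
    return R.from_quat(d["attitude"]).apply(c)+d["origin"]
def ray_at(d,uv,h):
    a=pts(d,uv,1.)[0]; o=d["origin"]; return o+(a-o)*(h-o[2])/(a[2]-o[2])
def keys(d,roi):
    x0,y0,x1,y1=roi; im=d["image"].astype(int)
    m=((im[...,0]-im[...,2]>70)&(im[...,0]>110)).astype(np.uint8)
    k=np.zeros_like(m); k[y0:y1,x0:x1]=m[y0:y1,x0:x1]
    n,l,s,c=cv2.connectedComponentsWithStats(k)
    return [(c[i],s[i,4],l==i) for i in range(1,n) if s[i,4]>15]
E
python3 - <<'E'
from seg import *
np.set_printoptions(precision=4,suppress=True)
for n,roi in(("top",(265,170,370,225)),("side",(290,175,355,255))):
    d=dict(np.load(f"pics/{n}0.npz"))
    for c,a,m in keys(d,roi):
        v,u=np.nonzero(m&(d["range_z"]>0)); P=pts(d,np.c_[u,v],d["range_z"][v,u])
        t=P[P[:,2]>np.percentile(P[:,2],50)-.004]
        print(n,c,a,"ray64",ray_at(d,c,.064),"med",np.median(P,0),"zpct",np.percentile(P[:,2],[10,50,90]),"top",t.mean(0),(t.min(0)+t.max(0))/2)
d=dict(np.load("pics/top0.npz"))
# table & box: white cover rect
v,u=np.mgrid[165:230,262:370]; u,v=u.ravel(),v.ravel(); P=pts(d,np.c_[u,v],d["range_z"][v,u])
b=P[(P[:,2]>.035)&(P[:,2]<.075)]; print("box",cv2.minAreaRect(b[:,:2].astype(np.float32)), "cover z",np.percentile(b[:,2],[5,25,50,90]),"table",np.median(P[P[:,2]<.02,2]))
crop=lambda i,r:cv2.resize(i[r[1]:r[3],r[0]:r[2]],None,fx=6,fy=6,interpolation=cv2.INTER_CUBIC)
cv2.imwrite("pics/c1.png",crop(dict(np.load("pics/side0.npz"))["image"],(285,170,375,260)))
E
```

```text
top [318.3548 199.5806] 93 ray64 [0.5276 0.0366 0.064 ] med [0.5268 0.0376 0.0629] zpct [0.0562 0.0629 0.0658] top [0.529  0.0374 0.0633] [0.5282 0.0362 0.0634]
top [334.5851 198.5106] 94 ray64 [ 0.5307 -0.009   0.064 ] med [ 0.5321 -0.0101  0.0595] zpct [0.054  0.0595 0.0633] top [ 0.5322 -0.009   0.0603] [ 0.5313 -0.009   0.0613]
top [285.9432 201.6591] 88 ray64 [0.5216 0.1276 0.064 ] med [0.5212 0.1275 0.0627] zpct [0.0593 0.0627 0.0652] top [0.5223 0.1278 0.063 ] [0.5222 0.1289 0.0633]
top [302.0795 200.6023] 88 ray64 [0.5247 0.0823 0.064 ] med [0.5238 0.0825 0.0626] zpct [0.0579 0.0626 0.0657] top [0.5254 0.0827 0.0631] [0.5253 0.0826 0.064 ]
side [309.9737 189.1842] 38 ray64 [0.5202 0.1256 0.064 ] med [0.5196 0.1261 0.0635] zpct [0.061  0.0635 0.066 ] top [0.5205 0.1262 0.0637] [0.5205 0.1262 0.0643]
side [313.7907 198.5116] 43 ray64 [0.5237 0.0799 0.064 ] med [0.5234 0.0798 0.064 ] zpct [0.0602 0.064  0.0674] top [0.5235 0.0795 0.0641] [0.5238 0.0801 0.0647]
side [317.6667 208.2667] 45 ray64 [0.5268 0.034  0.064 ] med [0.5262 0.0328 0.064 ] zpct [0.0616 0.064  0.0669] top [0.5268 0.034  0.064 ] [0.5276 0.0354 0.0638]
side [321.7708 219.0833] 48 ray64 [ 0.5296 -0.0146  0.064 ] med [ 0.5298 -0.0119  0.0616] zpct [0.0592 0.0616 0.0638] top [ 0.5302 -0.0122  0.0616] [ 0.5302 -0.0116  0.0622]
box ((0.5615941286087036, 0.04699517786502838), (0.14309072494506836, 0.2399696409702301), 3.5305593013763428) cover z [0.0411 0.0474 0.0496 0.0593] table -0.0011637029558366763
```

View pics/c1.png

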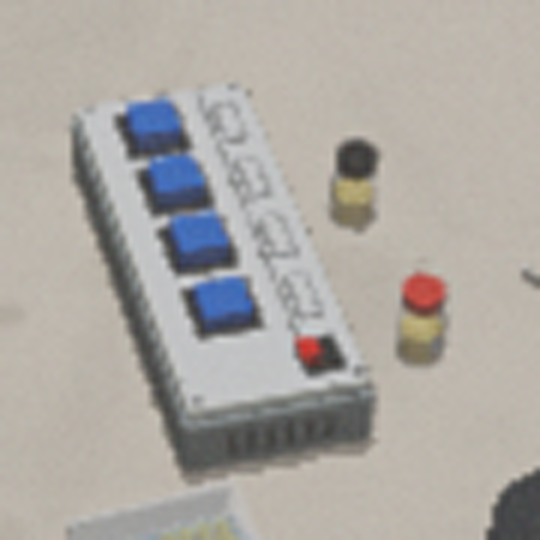

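In the crop the flag is up and all four keys are visible. Both views read key 4's top 2–3 mm lower than the others, so it is probably the latched one, and touch will settle it. Positions from the two views agree within 3 mm, with 46 mm pitch and about 4° yaw. Next I'll close the fingers and hover over key 1.

```bash
cat > cfg.py <<'E'
import numpy as np
from scipy.spatial.transform import Rotation as R
K=np.array([[.5215,.127],[.5245,.0813],[.5277,.0355],[.5308,-.0105]])
Q=(R.from_euler('z',3.9,degrees=True)*R.from_quat([1,0,0,0])).as_quat()
E
python3 - <<'E'
from plant import *
from cfg import *
import cv2
np.set_printoptions(precision=4,suppress=True)
gripper_close(20)
p=read_state()["ee_pos"]
servo_line([p[0],p[1],.28])
q=ik([*K[0],.20],Q); print(q)
move_pose([*K[0],.20],Q)
servo_line([*K[0],.085])
pause(.3)
F=[]
for i in range(10): pause(.02); F.append(read_state()["force"])
s=read_state(); print(s["t"],s["ee_pos"],s["width"],np.mean(F,0),np.std(F,0))
for n,r in(("top",(265,150,370,230)),("side",(285,140,375,240))):
    i=get_image(n)["image"][r[1]:r[3],r[0]:r[2]]
    cv2.imwrite(f"pics/{n}1.png",cv2.resize(i,None,fx=5,fy=5,interpolation=cv2.INTER_CUBIC))
E
```

```text
[-0.6029  0.4354  0.3601  2.0783 -0.2425  0.6671 -0.0139]
4.9667 [0.5216 0.1271 0.0852] 5.817554111472641e-05 [-0.1142 -0.1421  0.0734] [0.5326 0.4442 0.552 ]
```

View pics/side1.png

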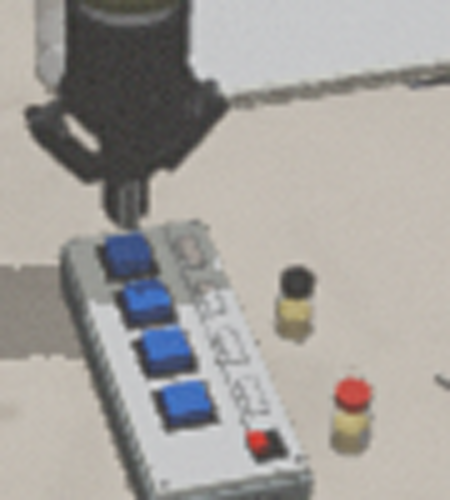

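The finger is over key 1 at about (128,215) in the crop, so its lateral position is good. Force noise is about 0.5 N per sample, so I'll average while stepping down and tap key 1 first.

```bash
cat > tap.py <<'E'
from plant import *
from cfg import *
np.set_printoptions(precision=4,suppress=True)
def fz(n=12):
    F=[]
    for _ in range(n): pause(.01); F.append(read_state()["force"][2])
    return np.mean(F)
def tap(i,thr=1.4,step=.0004):
    servo_line([*K[i],.08],vel=.15); servo_line([*K[i],.0675],vel=.05)
    pause(.15); b=fz(25); z=.0675; log=[]
    while z>.0585:
        z-=step; servo_line([*K[i],z],vel=.02); f=fz()-b
        a=read_state()["ee_pos"][2]; log.append((z*1e3,a*1e3,f))
        if f>thr: break
    f2=fz(15)-b
    servo_line([*K[i],.08],vel=.1)
    print("key",i+1,"base %.2f"%b,"t",read_state()["t"],"hold %.2f"%f2,"\n",np.array(log)[-4:])
    return log[-1],f2
E
python3 -c "
from tap import *
tap(0)"
```

```text
key 1 base 0.15 t 10.0167 hold 2.00 
 [[64.7    64.6906 -0.2285]
 [64.3    64.2899  0.0127]
 [63.9    63.9329  1.1972]
 [63.5    63.5072  1.9801]]
```

Key 1 is up: contact came at 64.0 mm and it started to give at 2 N. On to keys 2–4.

```bash
sed -i 's/\.0675/.0662/g' tap.py; python3 -c "
from tap import *
for i in (1,2,3):
    l,f=tap(i)
    if f>3.3 or f<.8: print('odd'); break
"
```

```text
key 2 base 0.12 t 14.15 hold 1.70 
 [[64.6    64.6042 -0.1285]
 [64.2    64.1887 -0.2703]
 [63.8    63.8477  1.3255]
 [63.4    63.4051  1.6429]]
key 3 base 0.09 t 18.2833 hold 2.01 
 [[64.6    64.5973 -0.0184]
 [64.2    64.1838 -0.2892]
 [63.8    63.8423  1.343 ]
 [63.4    63.4205  1.771 ]]
key 4 base 0.12 t 24.5417 hold 4.32 
 [[62.2    62.215  -0.0777]
 [61.8    61.7949  0.0396]
 [61.4    61.3842 -0.0925]
 [61.     61.1194  3.6938]]
odd
```

Key 4 first touches at about 61.1 mm and is firm at 4.3 N, so it is the latched one, as the images suggested. Now I'll press it to 6–7 N and come up.

```bash
python3 - <<'E'
from tap import *
import cv2
i=3; b=fz(10)
servo_line([*K[i],.063],vel=.08); servo_line([*K[i],.0607],vel=.02)
z=.0607
while z>.0593:
    z-=.0003; servo_line([*K[i],z],vel=.02); f=fz()-b; print("%.1f %.2f %.2f"%(z*1e3,read_state()["ee_pos"][2]*1e3,f))
    if f>6.4: break
pause(.2)
servo_line([*K[i],.066],vel=.02); servo_line([*K[i],.12],vel=.15)
print(read_state()["t"],fz())
from seg import keys,pts
for n,roi in(("top",(265,170,370,225)),("side",(285,170,375,260))):
    d=get_image(n); np.savez(f"pics/{n}2.npz",**d)
    c=d["image"][roi[1]:roi[3],roi[0]:roi[2]]
    cv2.imwrite(f"pics/{n}2.png",cv2.resize(c,None,fx=6,fy=6,interpolation=cv2.INTER_CUBIC))
E
```

```text
60.4 60.55 4.26
60.1 60.25 5.88
59.8 60.01 6.20
59.5 59.72 6.73
27.8417 -0.24362530084292197
```

View pics/side2.png

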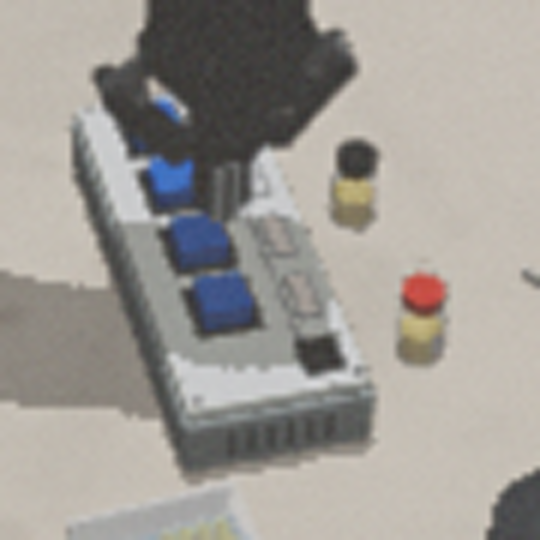

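The bezel at (320,352) is now all black, so the flag has dropped. Key 4 at (225,300) stands as proud as the others, and the vials haven't moved. The arm is clear of everything, so I'll hand in.

```bash
python3 - <<'E'
from plant import *
from seg import *
d=dict(np.load("pics/side2.npz"))
for c,a,m in keys(d,(290,175,355,255)):
    v,u=np.nonzero(m&(d["range_z"]>0)); print(c,a,np.median(pts(d,np.c_[u,v],d["range_z"][v,u])[:,2]))
pause(.3); s=read_state(); print(s["t"],s["ee_pos"],s["force"])
job_done()
E
```

```text
[313.06666667 198.96666667] 30 0.06378015250152647
[317.39285714 208.75      ] 28 0.06354478446755274
[321.4        218.76666667] 30 0.06340722906601903
28.3417 [ 0.53072751 -0.0105584   0.11974012] [-0.25781093  0.84672002  0.04713325]
the job is handed in; nothing more can be done
```

Key 4, the rightmost, was the latched one. I released it, the flag dropped, and I handed the job in at about 28 s of the 48 s allowed.

- **Taps:** I tapped the keys left to right. Keys 1–3 met the finger at about 64 mm and pushed back with about 2 N or less. Key 4 met it at about 61 mm and was still firm at 4.3 N. That is slightly over the 4 N tap limit for an up key, which did no harm because the key was latched.
- **Release:** I pressed key 4 to 6.7 N at 59.7 mm, then let it come up.
- **Last checks:** The final side picture shows the bezel all black, so the flag is down. It reads keys 2–4 at 63.4–63.8 mm, all up. Key 1 was partly hidden by the gripper, so its height was not measured again, but the dropped flag means it is up.
- **Surroundings:** The two vials look unmoved in that picture. I did not measure the beaker, timer or pen again, but the arm's work stayed above the box. At hand-in the fingertip was about 56 mm above the keys, with no contact force beyond sensor noise.

No check failed or disagreed.

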